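# Open the sample heater and load the vial carrier

## Task

Lift the lid of the small sample heater past its balance point so that it stays open by itself, never letting it slam shut. Then take the vial carrier from the sloping stand and set it down gently, upright and flat on the floor of the heater's chamber (its long side along the hinge, the only way it fits), leaving the lid standing open and everything else on the bench where it is.

Things in the scene. Friction and masses are not known exactly. Their poses are not given: they have to be found in the camera images.
- heater: white bench-top sample heater, fixed, 235 mm deep (x), 172 wide (y), 106 high with the lid shut. Origin: underside, below the chamber's centre; x points level from its front to its hinge, y along the hinge, z up. Front console: reaches 130 mm ahead of the origin (-x), 50 mm high. Rear block: ends 105 mm behind the origin, 70 mm high, hinge blocks on it.
- chamber_floor (a point): centre of the floor of the heater's chamber (under the shut lid), 30 mm above the bench, axes as the heater's. The chamber is a box open at the top, inside 100 mm (x) by 130 mm (y), rim 60 mm above this floor; walls 25 mm thick front and rear, 20 mm at the sides.
- lid (a joint): angle of the heater's lid: 0 shut (the start), grows as it opens, stop at 1.80 rad. Flat white plate 160 mm long, 172 wide, 14 thick, about 0.35 kg (varies), light hinge at the chamber's rear, no stay: let go below about 1.49 rad it falls shut, beyond that it falls gently open to its stop and stays.
- lid_hinge (a point): point on the hinge axis, midway along the lid's width, 85 mm behind the heater's origin and 91.5 mm above the bench; fixed to the heater, axes as the heater's (the hinge axis is y).
- lid_handle (a point): middle of the lid's bar handle: round steel bar 10 mm thick, parallel to the hinge, 45 mm ahead of the lid's front edge between two brackets (100 mm clear). Moves and turns with the lid: 205 mm from the hinge along the lid and 7 mm above its underside, which holds the hinge axis; shut, 98.5 mm above the bench, over the console; lid upright, it is the topmost part.
- stand: steel sloping stand, fixed: a slope 110 by 130 mm leaning 30 degrees down to the stand's front (-x), with a lip 12 mm high along its low side. Two flat feet reach 50 mm ahead of it. Origin on the bench midway between the feet's front ends; the slope's middle is 80 mm behind (+x) and 50 mm above it; x level from front to back, z up.
- carrier: loose aluminium vial carrier, about 0.3 kg: block 70 mm (x) by 100 (y, long side) by 30 high with four glass vials (tops 64 mm up) and an upright blade in the middle to hold it by, 14 mm thick (along y), 30 wide (x), top 115 mm above the underside. Origin: centre of the underside; z along the blade. At the start it lies on the stand's slope, z leaning 30 degrees to the stand's front.
- beaker: glass beaker, 68 mm across, 90 mm high; loose bystander, origin in the centre of its underside
- reagent: amber glass bottle with a white cap, 72 mm across, 160 mm high; loose bystander, origin in the centre of its underside
- jar: squat white plastic jar, 60 mm across, 80 mm high; loose bystander, origin in the centre of its underside
- dish: shallow glass dish, 80 mm across, 18 mm high; loose bystander, origin in the centre of its underside
- screwdriver: screwdriver with a black handle, 170 mm long, lying on the bench; loose bystander, origin in the centre of its underside, lying along its x
- mouse: black computer mouse, about 80 mm long, 32 mm high; loose bystander, origin in the centre of its underside
- weight: steel calibration weight with a knob, 40 mm across, 55 mm high; loose bystander, origin in the centre of its underside
Things that resemble listed ones, but are neither listed nor needed, are in the scene too. What is shaped like the carrier but green is not meant.

How it is judged:
On the way, in this order (a step that is already met when the one before it is completed fails the run):
1. the lid stands open by itself (over 1.65 rad), the robot not touching it (value of joint lid above 1.65 rad and contact force between each of the arm, the fingers and lid below 0.2 N), for 0.3 s.
2. the carrier is in the chamber, flat on its floor (x of carrier in the frame of heater between -0.03 and 0.03 m and y of carrier in the frame of heater between -0.03 and 0.03 m and z of carrier in the frame of heater below 0.034 m and angle between carrier's own z axis and vertical below 0.06 rad), for 0.2 s.
At the end, for the whole second after the job is handed in: The lid stands open past 1.65 rad by itself and still; the carrier stands in the chamber at rest, its underside within 4 mm of the chamber floor, within 30 mm of the chamber's centre along each side, upright within 0.06 rad (all of step 2 and value of joint lid above 1.65 rad and linear speed of carrier below 0.02 m/s and velocity of joint lid between -0.05 and 0.05 rad/s); the robot touches nothing.
It fails at once if the lid falls shut (closing faster than 3 rad/s) (velocity of joint lid below -3 rad/s).
It fails at once if the carrier is dropped (falls faster than 0.7 m/s, out of the fingers) (linear speed of carrier above 0.7 m/s and contact force between the fingers and carrier below 0.1 N).
It fails at once if a bystander is moved more than 40 mm or knocked over (distance of any of beaker, reagent, jar, dish, screwdriver, mouse, weight from where it was at the start of the episode above 0.04 m or angle between any of beaker, reagent, jar, dish, mouse, weight's own z axis and vertical above 0.5 rad).
It also fails if it takes over 62 s, if anything falls off the work surface, if the arm or the gripper's body presses on something with over 40 N, if the wrist force passes 120 N, or if a joint passes its speed limit or range.

## Robot

A 7-joint arm with a two-finger parallel gripper is mounted at the origin on the work surface. World frame = base frame: x ahead of the robot, y to its left, z up, the work surface at z = 0. Lengths are in m, angles in rad, forces in N, time in s.
With the tool pointing down it reaches from about 0.425 to 0.925 m from the base axis. Payload 6.8 kg.
Tool frame: the origin (TCP) lies at the very end of the fingers, on their centre line; the grasp point (between the pads) lies 19 mm behind it; z points along the fingers, y is the line along which they close (so a half turn about z gives the same grasp; the last joint's range is limited). The gripper opens to 88 mm and grips with 3 to 60 N. Pads are 20 mm wide; open, the fingers measure 115 mm over their backs; the gripper's body (75 mm by 178 mm) begins 61 mm behind the grasp point.
Start: joints at [-1.333, 0.477, 0.022, 1.555, -0.011, 1.109, -0.083], TCP at [0.229, 0.635, 0.223] pointing down, gripper open.
Joint ranges: [-2.96, 2.96], [-0.34, 2.1], [-1.41, 1.46], [0.24, 2.44], [-1.37, 4.51], [0.17, 1.92], [-2.96, 2.96]. Speed limits (rad/s): [2.39, 2.39, 3.14, 3.14, 3.14, 3.14, 3.14].

## Interface

Orientations are given as a unit quaternion [w, x, y, z].
In Python, from station import ctrl gives the robot as it stands.
- The arm moves only by the tool apply_moves, never from a script. Its argument "moves" is one flat list of numbers, 5 for each row, row after row: the shift along the world's x, y, z in mm, then the turn about the world's z in rad, then the finger opening in mm, from 0 to 87.8. A call has exactly 10 rows; each row shifts and turns the commanded pose from where the row before left it; what a row does not reach is not made up. A row lasts 1/12 s, in which the tool goes at most 41.7 mm and 7.16 degrees, less where a joint would pass 70% of its speed; a pose out of reach is approached as far as the arm can. A call is refused whole if a number of a shift passes 41.7 or a number of a turn 0.125, either way. A call with a gripper value outside its range is refused whole. The fingers move at their own pace and stop on an object; "squeeze" is the grip in N (left out, the last holds). Time passes only in rows, so rows that do not move let the fingers close, or fill a call up. It gives the time, the measured TCP pose, the force, the opening and the grip force at its end, in the units of the state.
- ctrl.read_state(): the state, without advancing time (a new reading comes with each control period).
- ctrl.snapshot(name): name is "scene" or "top" or "wrist"; returns the picture (384x512x3 uint8, blue, green, red); there is no depth.
- ctrl.camera_model(name): a dict with "fx", "fy", "cx", "cy" (pixels), "D" ([k1, k2, p1, p2, k3] as OpenCV has them; the pictures are not rectified), "rvec" (rotation vector, rad) and "tvec" (3), from world to camera coordinates, as OpenCV has them; the wrist camera has in their place "tool_from_camera" (4x4, takes a point from camera to tool coordinates, whose origin is the TCP and whose axes are the flange's). Camera axes: x right, y down, z forward; pixel columns grow to the right and rows downward; lengths in m; the calibration is good to about 2 mm. A picture is of the moment at which its call begins: read the wrist's pose just before it. camera_model takes no time and is no camera call.
- ctrl.hand_in(): hands the job in; it is judged then, once.
The state is a dict: "clock": time; "qpos": joint angles; "qvel": joint speeds; "joint_torque": joint torques, N m; "eef_pos": TCP position; "tool_rot": TCP orientation; "ft_force": force on the tool from outside, world axes, zero at the start; "wrist_torque": the same for the moment, N m; "finger_gap": opening from 0.0 (shut) to 1.0 (fully open); "grip_force": force on a finger pad.
Only numpy, scipy, OpenCV 4.12 (cv2) and the standard library are available. Lean on these libraries where they do the work, as an engineer would, in place of code of your own. Each camera call takes 0.05 s, during which the arm holds its last target. There are 200 camera calls.

## Working session

There is one attempt and no reset: what is moved stays moved. The work goes in short steps, Python scripts to look and compute and a tool call to move; the robot and the scene stay as the last step left them, time stands still between calls to the robot, and variables do not carry over. Pictures are saved under pics/ and viewed, at most 10 in all, crops included, and the job is handed in when it is done.

Besides the shell and the picture viewer there is one more tool, called after "Request:" in YAML: its name, and indented under it one key for each argument. apply_moves: Moves the arm, as the interface text tells. Its arguments: {"type":"object","properties":{"moves":{"type":"array","items":{"type":"number"}},"squeeze":{"type":"number"}},"required":["moves"]}

```bash
mkdir -p pics
python3 - <<'E'
from station import ctrl
import cv2,numpy as np
s=ctrl.read_state(); print(s)
for n in ("scene","top"):
    im=ctrl.snapshot(n); cv2.imwrite(f"pics/{n}0.png",cv2.resize(im,(800,600),interpolation=cv2.INTER_CUBIC)); np.save(f"pics/{n}0.npy",im)
    print(n,ctrl.camera_model(n))
print(ctrl.camera_model("wrist"))
E
```

```text
{'clock': 0.0, 'qpos': array([-1.33306445,  0.47777717,  0.02234345,  1.55641747, -0.01152949,
        1.10931759, -0.0831153 ]), 'qvel': array([ 0.00055728,  0.0013114 ,  0.00060563,  0.00025201,  0.00095921,
       -0.0007295 ,  0.00044565]), 'joint_torque': array([ 2.42078804e-04, -5.82858717e+01,  1.53460454e+00, -2.72597176e+01,
       -5.43596386e-02,  1.71421113e-02,  1.70976241e-04]), 'eef_pos': array([0.22861708, 0.63447301, 0.22171152]), 'tool_rot': array([-1.00844413e-04,  1.72060293e-01,  9.85086013e-01, -8.90191944e-04]), 'ft_force': array([-0.31247016,  0.23964384,  1.16332594]), 'wrist_torque': array([-0.00889503,  0.01182968, -0.03350919]), 'grip_force': 0.0, 'finger_gap': 0.9988887207346608}
scene {'fx': 404.5379943676445, 'fy': 404.5379943676445, 'cx': 255.78758621676414, 'cy': 189.83924902563575, 'D': array([0.01345605, 0.        , 0.        , 0.        , 0.        ]), 'rvec': array([ 1.50674385,  2.02831282, -0.83817996]), 'tvec': array([ 0.12924603, -0.21931408,  1.63275422])}
top {'fx': 429.9558092867428, 'fy': 429.9558092867428, 'cx': 258.9705231428975, 'cy': 188.5227553040137, 'D': array([-0.15436003,  0.        ,  0.        ,  0.        ,  0.        ]), 'rvec': array([ 2.13537088, -2.18183881,  0.14562822]), 'tvec': array([-0.00956833,  0.44057045,  1.52766766])}
{'fx': 271.05879386289934, 'fy': 271.05879386289934, 'cx': 257.06724322499326, 'cy': 186.7241591793986, 'D': array([0.01496106, 0.        , 0.        , 0.        , 0.        ]), 'tool_from_camera': array([[-8.89882123e-05, -9.65339287e-01, -2.60998186e-01,
         7.16481494e-02],
       [ 9.99999859e-01, -2.22311214e-04,  4.81296636e-04,
         1.08984945e-03],
       [-5.22637374e-04, -2.60998106e-01,  9.65339171e-01,
        -1.61385029e-01],
       [ 0.00000000e+00,  0.00000000e+00,  0.00000000e+00,
         1.00000000e+00]])}
```

View pics/scene0.png

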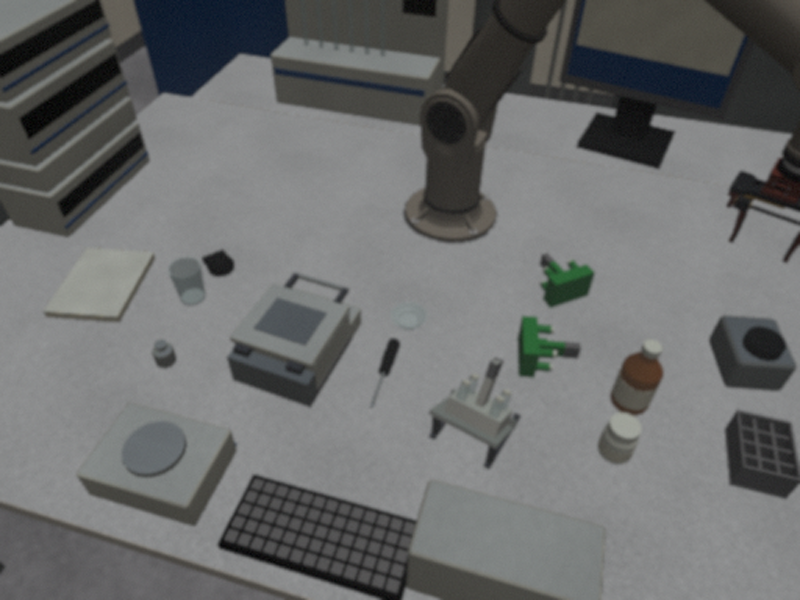

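View pics/top0.png

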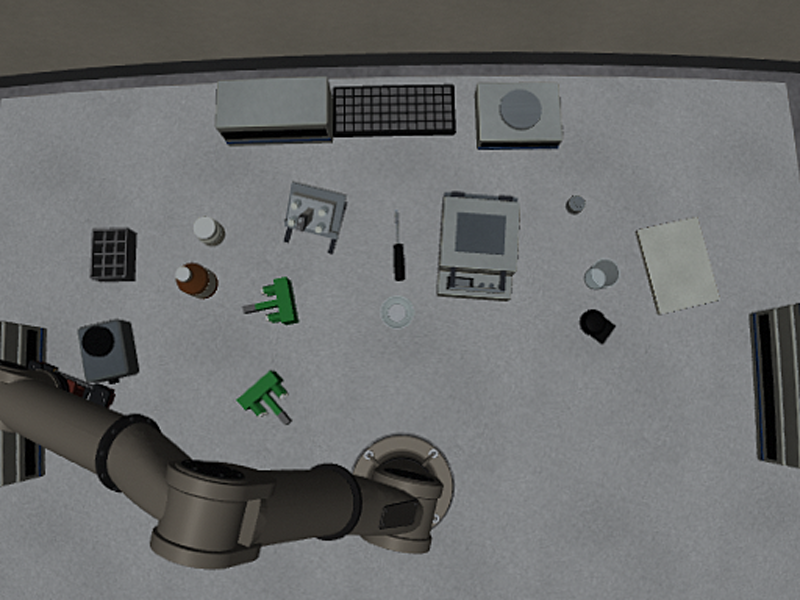

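The scene view shows the heater near (295,335) with its hinge away from the robot, and the carrier on the stand near (475,405). In the top view the heater spans about (437–520,190–300) with its console towards the robot, and the stand is at about (315,215). Next I'll zoom in on the top view for pixel positions.

```bash
cat > h.py <<'E'
from station import ctrl
import cv2,numpy as np
from scipy.spatial.transform import Rotation as R
def Twc(n,state=None):
    m=ctrl.camera_model(n)
    if n=="wrist":
        w,x,y,z=state["tool_rot"]; T=np.eye(4);T[:3,:3]=R.from_quat([x,y,z,w]).as_matrix();T[:3,3]=state["eef_pos"]
        return m,T@m["tool_from_camera"]
    T=np.eye(4);T[:3,:3]=cv2.Rodrigues(m["rvec"])[0];T[:3,3]=m["tvec"]
    return m,np.linalg.inv(T)
def K(m): return np.array([[m["fx"],0,m["cx"]],[0,m["fy"],m["cy"]],[0,0,1]])
def hit(n,px,z,state=None):
    "pixel(s) (native) onto world height z"
    m,T=Twc(n,state); px=np.array(px,float).reshape(-1,1,2)
    u=cv2.undistortPoints(px,K(m),m["D"])[:,0]
    d=np.c_[u,np.ones(len(u))]@T[:3,:3].T; o=T[:3,3]
    return o+d*((np.broadcast_to(z,len(u))-o[2])/d[:,2])[:,None]
def proj(n,P,state=None):
    m,T=Twc(n,state); C=np.linalg.inv(T)
    return cv2.projectPoints(np.array(P,float).reshape(-1,1,3),cv2.Rodrigues(C[:3,:3])[0],C[:3,3],K(m),m["D"])[0][:,0]
E
python3 - <<'E'
import numpy as np,cv2
t=np.load("pics/top0.npy")
a=t[112:162,175:230]; b=t[118:196,275:340]
A=cv2.resize(a,None,fx=7,fy=7,interpolation=cv2.INTER_CUBIC); B=cv2.resize(b,None,fx=6,fy=6,interpolation=cv2.INTER_CUBIC)
c=np.zeros((max(A.shape[0],B.shape[0]),A.shape[1]+B.shape[1]+5,3),np.uint8)
c[:A.shape[0],:A.shape[1]]=A; c[:B.shape[0],A.shape[1]+5:]=B
print(A.shape,B.shape); cv2.imwrite("pics/c1.png",c)
E
```

```text
(350, 385, 3) (468, 390, 3)
```

View pics/c1.png

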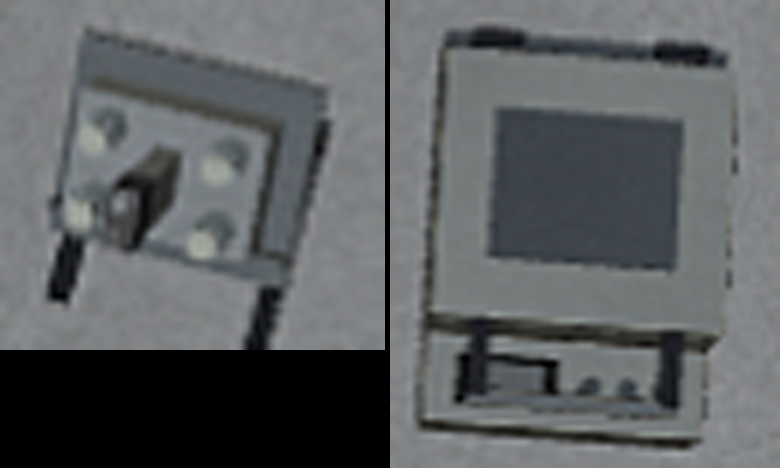

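The crop shows the lid plate corners at (447,45), (733,60), (716,335) and (430,318). The handle bar runs (475,398)–(678,407). The stand's slope corners are at (87,30) and (327,88), and the blade tip is near (124,210). I'll fit poses to these.

Run:
```python
from h import *
from scipy.optimize import least_squares
def nat(p,s,ox,oy,x0=0): p=np.array(p,float); return np.c_[(p[:,0]-x0+.5)/s-.5+ox,(p[:,1]+.5)/s-.5+oy]
hp=nat([(447,45),(733,60),(716,335),(430,318),(480,398),(670,407)],6,275,118,390)
# heater frame points y left
H=np.array([(85,86,105.5),(85,-86,105.5),(-75,-86,105.5),(-75,86,105.5),(-120,50,98.5),(-120,-50,98.5)])/1000
def pts(p,M): c,s=np.cos(p[2]),np.sin(p[2]); return np.c_[p[0]+c*M[:,0]-s*M[:,1],p[1]+s*M[:,0]+c*M[:,1],M[:,2]]
w=np.array([1,1,1,1,1,1])[:,None]
f=lambda p:((proj("top",pts(p,H))-hp)*w).ravel()
r=least_squares(f,[.6,-.1,0]); print("heater",r.x,np.degrees(r.x[2]));print(f(r.x).reshape(-1,2).round(2))
print("handle",pts(r.x,np.array([[-.12,0,.0985]])),"hinge",pts(r.x,np.array([[.085,0,.0915]])),"chamber",r.x[:2])
np.save("heater.npy",r.x)
# stand
sp=nat([(87,30),(327,88),(124,210)],7,175,112)
c3,s3=np.cos(np.pi/6),.5
S=np.array([(80+55*c3,65,77.5),(80+55*c3,-65,77.5)])/1000
print(hit("top",sp[:2],.0775))
d=np.diff(hit("top",sp[:2],.0775),axis=0)[0]; print("len",np.linalg.norm(d),"yaw",np.arctan2(d[0],-d[1]))
f=lambda p:(proj("top",pts(p,S))-sp[:2]).ravel()
q=least_squares(f,[.6,.2,-.2]);print("stand",q.x,np.degrees(q.x[2]),q.fun)
# carrier: sits against lip: guess underside centre at slope distance: low edge at -55 +35 => -20 along slope
for u in (-20,-15):
  base=np.array([80+u*c3,0,50+u*s3])/1000; zax=np.array([-s3,0,c3]); tip=base+.115*zax
  P=pts(q.x,np.array([base,tip])); print(u,P,proj("top",P[1:]),sp[2])
print(hit("top",sp[2:],.14))
```

```text
heater [ 0.5610654  -0.18797795 -0.079236  ] -4.539888543058936
[[-0.76  0.26]
 [ 0.12  0.79]
 [ 1.54 -0.44]
 [-0.16 -0.52]
 [ 1.11 -0.11]
 [-1.86  0.05]]
handle [[ 0.44144191 -0.17847957  0.0985    ]] hinge [[ 0.64579871 -0.19470596  0.0915    ]] chamber [ 0.5610654  -0.18797795]
[[0.70385254 0.23534379 0.0775    ]
 [0.66957387 0.11142348 0.0775    ]]
len 0.12857398680378876 yaw -0.2698704679667418
stand [ 0.56372648  0.20747719 -0.27032253] -15.488340020637173 [-0.1891368  -0.05531519  0.18649554  0.05176619]
-20 [[0.62412976 0.19073911 0.04      ]
 [0.56871788 0.20609404 0.13959292]] [[192.377134   148.42409471]] [192.28571429 141.57142857]
-15 [[0.62830264 0.18958279 0.0425    ]
 [0.57289076 0.20493772 0.14209292]] [[192.60971445 147.0589352 ]] [192.28571429 141.57142857]
[[0.592632   0.20641497 0.14      ]]
```

Request:
apply_moves:
  moves: [25, -30.5, 12, 0.0075, 87, 25, -30.5, 12, 0.0075, 87, 25, -30.5, 8, 0.0075, 87, 25, -30.5, 8, 0.0075, 60, 25, -30.5, 6, 0.0075, 60, 25, -30.5, 6, 0.0075, 50, 25, -30.5, 6, 0.0075, 50, 25, -30.5, 5, 0.0075, 40, 25, -30.5, 5, 0.0075, 40, 25, -30.5, 5, 0.0075, 40]
  squeeze: 10

```text
clock: 0.93
eef_pos: [0.4795, 0.3282, 0.2957]
tool_rot: [-0.0, 0.135, 0.991, -0.0]
ft_force: [0.9, -0.3, 0.1]
finger_gap: 0.499
grip_force: 0.0
```

Request:
apply_moves:
  moves: [25, -30.5, 3, 0, 40, 25, -30.5, 3, 0, 40, 25, -30.5, 0, 0, 40, 25, -30.5, 0, 0, 40, 0, 0, 0, 0, 40, 0, 0, 0, 0, 40, 0, 0, 0, 0, 40, 0, 0, 0, 0, 40, 0, 0, 0, 0, 40, 0, 0, 0, 0, 40]

```text
clock: 1.77
eef_pos: [0.578, 0.2095, 0.3016]
tool_rot: [-0.0, 0.134, 0.991, 0.0]
ft_force: [-0.0, -0.3, -0.8]
finger_gap: 0.459
grip_force: 0.0
```

Run:
```python
from h import *
s=ctrl.read_state(); im=ctrl.snapshot("wrist"); print(s["clock"],s["eef_pos"],s["tool_rot"],s["ft_force"])
np.save("pics/w1.npy",im);np.save("pics/w1s.npy",s,allow_pickle=True)
cv2.imwrite("pics/w1.png",cv2.resize(im,(800,600),interpolation=cv2.INTER_CUBIC))
```

```text
1.7667 [0.57800677 0.20949627 0.30162257] [-2.04328978e-04  1.33768223e-01  9.91012611e-01  1.62818389e-04] [-0.00572267 -0.27464953 -0.82939511]
```

View pics/w1.png

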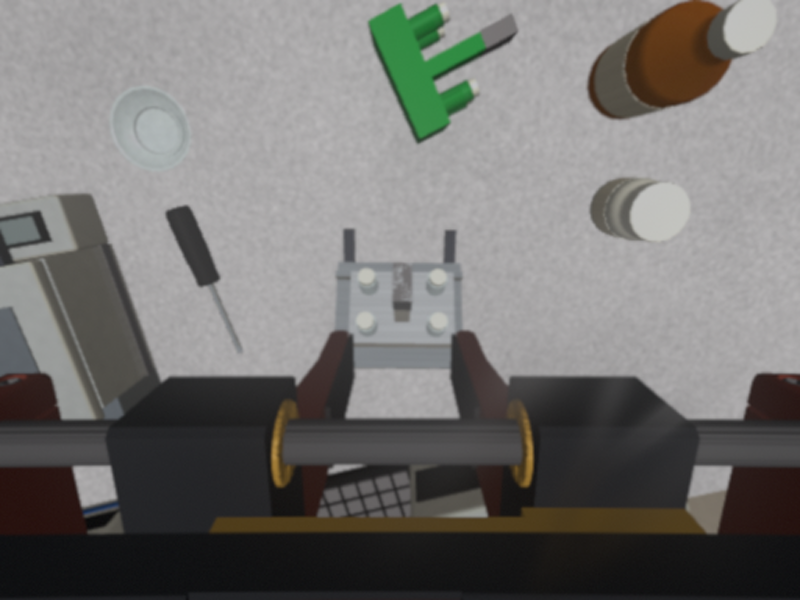

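The wrist view shows the carrier aligned with the fingers. The slope's back corners are at (353,366) and (452,366), the lip's top ends at (338,264) and (461,264), and the feet's front ends at (349,230) and (450,230). The vial tops are at (366,277), (437,277), (365,322) and (438,322), and the blade runs from (402,318) to its tip at about (402,266).

Run:
```python
from h import *
from scipy.optimize import least_squares
s=np.load("pics/w1s.npy",allow_pickle=True).item(); N=lambda p:(np.array(p,float)+.5)*.64-.5
px=N([(353,366),(452,366),(349,230),(450,230),(366,277),(437,277),(365,322),(438,322)])
c,n=np.cos(np.pi/6),.5
def car(u,P): # carrier pts -> stand frame
    P=np.array(P,float); o=np.array([80+u*c,0,50+u*n]); return o+P[:,:1]*[c,0,n]+P[:,1:2]*[0,1,0]+P[:,2:]*[-n,0,c]
def W(p,M): M=M/1000; cc,ss=np.cos(p[2]),np.sin(p[2]); return np.c_[p[0]+cc*M[:,0]-ss*M[:,1],p[1]+ss*M[:,0]+cc*M[:,1],M[:,2]]
def model(p):
    f,u,dx,dy,yo=p[3:8]
    # image left = -y ; 
    S=np.array([(80+55*c,-65,77.5),(80+55*c,65,77.5),(0,-f,3),(0,f,3)])
    V=car(u,[(-dx,-dy+yo,64),(-dx,dy+yo,64),(dx,-dy+yo,64),(dx,dy+yo,64)])
    return W(p,np.r_[S,V])
f=lambda p:(proj("wrist",model(p),s)-px).ravel()
r=least_squares(f,[.564,.207,-.27,55,-20,20,35,0]);p=r.x
print(p.round(4));print(f(p).reshape(-1,2).round(1))
for h in (0,95,100,115): print(h,W(p,car(p[4],[(0,p[7],h)])).round(4))
print("tip px",proj("wrist",W(p,car(p[4],[(-15,0,115),(15,0,115),(-15,0,30)])),s)/.64)
print("top px tip",proj("top",W(p,car(p[4],[(0,0,115)]))))
# heater via top pic: dish side edge check
h=np.load("heater.npy"); H=W(h,np.array([(-130,86,50.),(-75,86,105.5),(85,86,105.5)])); print(proj("wrist",H,s)/.64)
```

```text
[ 0.5609  0.2139 -0.2568 54.5955  1.2292 20.3205 31.5615  0.7135]
[[-10.8   1.4]
 [  9.9   0.5]
 [  0.5  -0.1]
 [  0.5  -0.9]
 [ -0.1   0.3]
 [ -0.2  -0.3]
 [  0.1   0.3]
 [  0.2  -0.3]]
0 [[0.6394 0.194  0.0506]]
95 [[0.5935 0.206  0.1329]]
100 [[0.5911 0.2067 0.1372]]
115 [[0.5838 0.2086 0.1502]]
tip px [[399.6693679  264.0492785 ]
 [400.03872537 301.95133878]
 [400.52527758 292.29301453]]
top px tip [[191.40891535 143.45330674]]
[[ 51.96382318 194.60400476]
 [ 25.88298755 262.49526681]
 [ 96.59641964 425.87372889]]
```

Request:
apply_moves:
  moves: [-11, -32, 0, -0.115, 40, -11, -32, 0, -0.115, 40, -11, -32, 0, -0.115, 40, -11, -32, 0, -0.115, 40, -11, -32, 0, -0.115, 40, -11, -32, 0, -0.115, 40, -11, -32, -5, -0.115, 40, -11, -32, -10, -0.115, 40, -11, -32, -10, -0.115, 40, -11, -32, -10, -0.115, 40]

```text
clock: 2.65
eef_pos: [0.4681, -0.1128, 0.2667]
tool_rot: [0.0, 0.654, 0.757, 0.001]
ft_force: [0.8, -1.0, -0.4]
finger_gap: 0.456
grip_force: 0.0
```

Request:
apply_moves:
  moves: [-11, -32, -10, -0.115, 40, -11, -32, -10, -0.115, 40, -5, -4, -7, 0, 40, 0, 0, 0, 0, 40, 0, 0, 0, 0, 40, 0, 0, 0, 0, 40, 0, 0, 0, 0, 40, 0, 0, 0, 0, 40, 0, 0, 0, 0, 40, 0, 0, 0, 0, 40]

```text
clock: 3.48
eef_pos: [0.4422, -0.1794, 0.2398]
tool_rot: [0.0, 0.734, 0.679, 0.0]
ft_force: [0.9, -1.0, -0.2]
finger_gap: 0.455
grip_force: 0.0
```

Run:
```python
from h import *
s=ctrl.read_state(); im=ctrl.snapshot("wrist"); print(s["clock"],s["eef_pos"],s["tool_rot"],s["ft_force"])
np.save("pics/w2s.npy",s,allow_pickle=True)
cv2.imwrite("pics/w2.png",cv2.resize(im,(800,600),interpolation=cv2.INTER_CUBIC))
h=np.load("heater.npy");print(proj("wrist",[[.44144+dy*.0792,-.17848+dy,.0985] for dy in(-.05,0,.05)],s)/.64)
```

```text
3.4833 [ 0.44216577 -0.17942509  0.23983104] [1.01580684e-04 7.34380000e-01 6.78738527e-01 1.34033642e-04] [ 0.85242854 -0.9597478  -0.22738824]
[[400.68710755 342.2268949 ]
 [400.66231274 278.36021121]
 [400.6345576  208.85774702]]
```

View pics/w2.png

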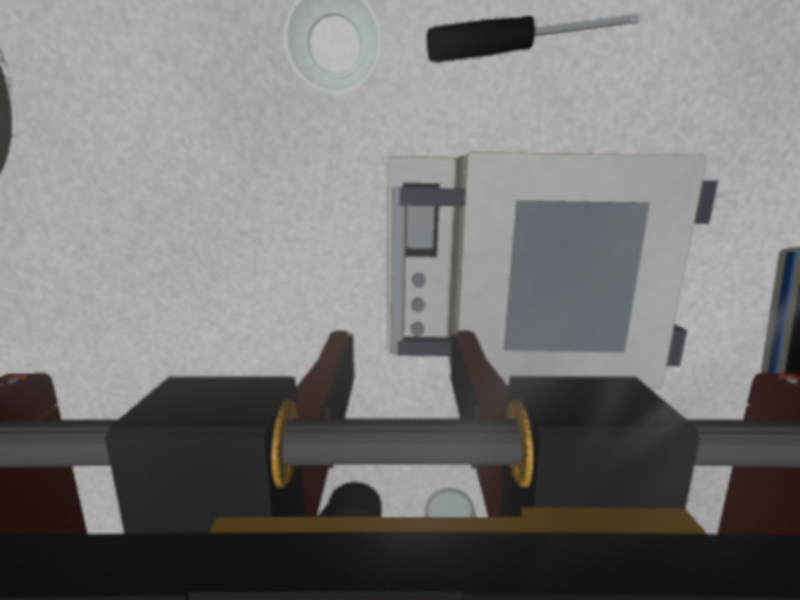

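The bar sits at column ~399, rows 205–340, between its brackets. The prediction was 400.7, rows 209–342, so the heater pose is confirmed to within ~2 mm. I'll descend onto the bar.

Request:
apply_moves:
  moves: [-1, 1, -22, 0, 40, 0, 0, -22, 0, 40, 0, 0, -22, 0, 40, 0, 0, -22, 0, 40, 0, 0, -20, 0, 40, 0, 0, -20, 0, 40, 0, 0, -16, 0, 40, 0, 0, -10, 0, 40, 0, 0, -6, 0, 40, 0, 0, 0, 0, 40]

```text
clock: 4.37
eef_pos: [0.4404, -0.1788, 0.0789]
tool_rot: [-0.001, 0.735, 0.678, -0.0]
ft_force: [0.8, 1.8, -0.0]
finger_gap: 0.452
grip_force: 0.0
```

Request:
apply_moves:
  moves: [0, 0, 0, 0, 20, 0, 0, 0, 0, 10, 0, 0, 0, 0, 4, 0, 0, 0, 0, 4, 0, 0, 0, 0, 4, 0, 0, 0, 0, 4, 0, 0, 0, 0, 4, 0, 0, 0, 0, 4, 0, 0, 0, 0, 4, 0, 0, 0, 0, 4]
  squeeze: 15

```text
clock: 5.2
eef_pos: [0.4393, -0.1788, 0.0798]
tool_rot: [-0.001, 0.735, 0.678, -0.0]
ft_force: [-4.0, 0.7, 7.6]
finger_gap: 0.109
grip_force: 15.0
```

Run:
```python
from h import *
s=ctrl.read_state(); print(s)
h=np.load("heater.npy"); a=np.array([np.cos(h[2]),np.sin(h[2])])
# bar path relative to start, rows
th=np.r_[np.linspace(0,1.77,31)]; ph=th+.0341; r=205.1
dx=r*(np.cos(.0341)-np.cos(ph)); dz=r*(np.sin(ph)-np.sin(.0341))
P=np.c_[dx*a[0],dx*a[1],dz]; print(np.c_[th[1:],np.diff(P,axis=0)].round(1).tolist()); print(P[-1])
```

```text
{'clock': 5.2, 'qpos': array([-0.17826045,  0.39829626,  0.52897179,  2.17299682, -0.33053838,
        0.64926042,  0.50248597]), 'qvel': array([-0.0005033 ,  0.0012334 , -0.00135656, -0.00112416,  0.0011047 ,
        0.00168681, -0.0010182 ]), 'joint_torque': array([ -0.56855321, -36.53389692,   4.96615693, -18.96881461,
        -0.34889432,  -1.35074291,   0.07331839]), 'eef_pos': array([ 0.43933834, -0.17876323,  0.07984941]), 'tool_rot': array([-1.20580626e-03,  7.35065935e-01,  6.77994447e-01, -3.83340402e-04]), 'ft_force': array([-3.99291527,  0.67233474,  7.57243412]), 'wrist_torque': array([ 0.09650659,  1.05884739, -0.04914318]), 'grip_force': 14.994599372148514, 'finger_gap': 0.10931541729976854}
[[0.1, 0.8, -0.1, 12.1], [0.1, 1.5, -0.1, 12.0], [0.2, 2.2, -0.2, 11.9], [0.2, 2.9, -0.2, 11.8], [0.3, 3.6, -0.3, 11.6], [0.4, 4.2, -0.3, 11.3], [0.4, 4.9, -0.4, 11.1], [0.5, 5.5, -0.4, 10.8], [0.5, 6.2, -0.5, 10.4], [0.6, 6.8, -0.5, 10.0], [0.6, 7.3, -0.6, 9.6], [0.7, 7.9, -0.6, 9.2], [0.8, 8.4, -0.7, 8.7], [0.8, 8.9, -0.7, 8.2], [0.9, 9.4, -0.7, 7.6], [0.9, 9.8, -0.8, 7.1], [1.0, 10.2, -0.8, 6.5], [1.1, 10.6, -0.8, 5.8], [1.1, 10.9, -0.9, 5.2], [1.2, 11.2, -0.9, 4.6], [1.2, 11.4, -0.9, 3.9], [1.3, 11.6, -0.9, 3.2], [1.4, 11.8, -0.9, 2.5], [1.4, 11.9, -0.9, 1.8], [1.5, 12.0, -1.0, 1.1], [1.5, 12.1, -1.0, 0.4], [1.6, 12.1, -1.0, -0.3], [1.7, 12.0, -1.0, -1.0], [1.7, 11.9, -0.9, -1.7], [1.8, 11.8, -0.9, -2.4]]
[251.60653158 -19.97812318 192.55085969]
```

Request:
apply_moves:
  moves: [0.5, 0, 8, 0, 4, 1.3, -0.1, 12, 0, 4, 1.9, -0.2, 12, 0, 4, 2.6, -0.2, 12, 0, 4, 3.4, -0.3, 11.7, 0, 4, 4.1, -0.3, 11.4, 0, 4, 4.8, -0.4, 11.1, 0, 4, 5.4, -0.4, 10.8, 0, 4, 6, -0.5, 10.5, 0, 4, 6.5, -0.5, 10.2, 0, 4]

```text
clock: 6.03
eef_pos: [0.4737, -0.182, 0.1896]
tool_rot: [-0.003, 0.735, 0.678, -0.002]
ft_force: [-9.4, -0.0, 2.9]
finger_gap: 0.11
grip_force: 15.0
```

Run:
```python
from h import *
im=ctrl.snapshot("scene"); print(ctrl.read_state()["eef_pos"])
cv2.imwrite("pics/s2.png",cv2.resize(im[140:280,130:260],None,fx=4,fy=4,interpolation=cv2.INTER_CUBIC))
```

```text
[ 0.47494082 -0.18214379  0.19136882]
```

View pics/s2.png

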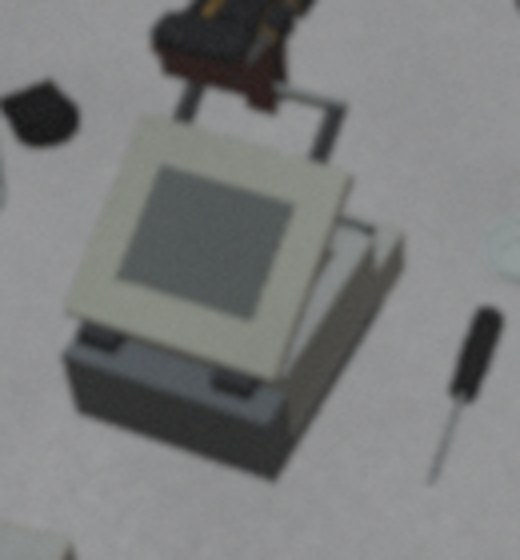

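The lid is up at about 0.58 rad, with the handle bar in the fingers at about (270,95). I'll carry on along the arc.

Request:
apply_moves:
  moves: [7.3, -0.6, 9.7, 0, 4, 7.9, -0.6, 9.2, 0, 4, 8.4, -0.7, 8.7, 0, 4, 8.9, -0.7, 8.2, 0, 4, 9.4, -0.7, 7.6, 0, 4, 9.8, -0.8, 7.1, 0, 4, 10.2, -0.8, 6.5, 0, 4, 10.6, -0.8, 5.8, 0, 4, 10.9, -0.9, 5.2, 0, 4, 11.2, -0.9, 4.6, 0, 4]

```text
clock: 6.92
eef_pos: [0.5716, -0.1917, 0.266]
tool_rot: [0.001, 0.736, 0.677, 0.0]
ft_force: [-5.8, -2.3, 14.6]
finger_gap: 0.11
grip_force: 15.0
```

Request:
apply_moves:
  moves: [11.4, -0.9, 3.9, 0, 4, 11.6, -0.9, 3.2, 0, 4, 11.8, -0.9, 2.5, 0, 4, 11.9, -0.9, 1.8, 0, 4, 12, -1, 1.1, 0, 4, 12.1, -1, 0.4, 0, 4, 12.1, -1, -0.3, 0, 4, 12, -1, -1, 0, 4, 10, -0.8, -1.5, 0, 4, 7, -0.5, -1.2, 0, 4]

```text
clock: 7.75
eef_pos: [0.6842, -0.2022, 0.2726]
tool_rot: [0.003, 0.736, 0.677, -0.001]
ft_force: [-0.0, -6.4, 2.5]
finger_gap: 0.108
grip_force: 15.0
```

Run:
```python
from h import *
print(ctrl.read_state()["eef_pos"],ctrl.read_state()["ft_force"])
```

```text
[ 0.68419658 -0.20224009  0.27261123] [-0.0380198  -6.35338295  2.48918179]
```

Request:
apply_moves:
  moves: [0, 0, 0, 0, 14, 0, 0, 0, 0, 20, 0, 0, 0, 0, 30, 0, 0, 0, 0, 40, 0, 0, 0, 0, 45, 0, 0, 0, 0, 45, 0, 0, 10, 0, 45, 0, 0, 20, 0, 45, 0, 0, 30, 0, 45, 0, 0, 30, 0, 45]

```text
clock: 8.58
eef_pos: [0.6832, -0.1979, 0.3621]
tool_rot: [-0.001, 0.735, 0.678, -0.0]
ft_force: [0.3, -0.8, 1.0]
finger_gap: 0.515
grip_force: 0.0
```

Run:
```python
from h import *
s=ctrl.read_state();im=ctrl.snapshot("scene"); print(s["eef_pos"],s["ft_force"])
cv2.imwrite("pics/s3.png",cv2.resize(im[110:280,130:330],None,fx=3.5,fy=3.5,interpolation=cv2.INTER_CUBIC))
```

```text
[ 0.68321171 -0.19794472  0.36208707] [ 0.30031188 -0.75931486  0.97283525]
```

View pics/s3.png

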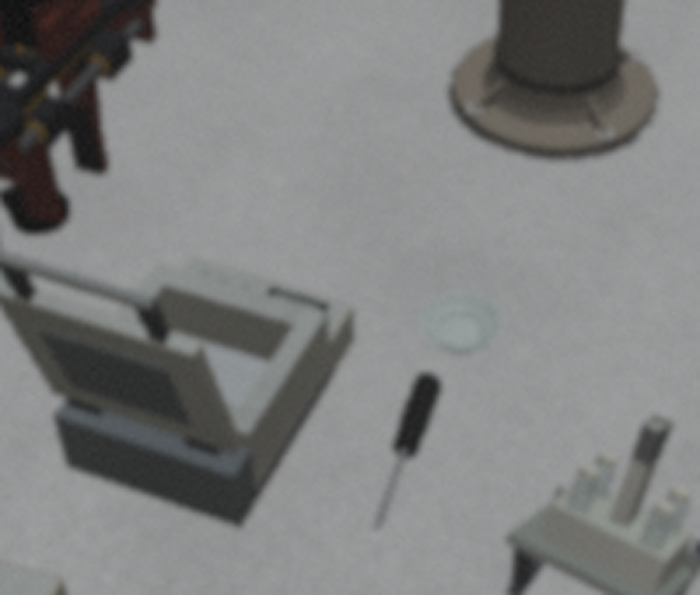

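The lid now leans back on its stop, clear of the robot. The chamber is open and the carrier on the stand is undisturbed, so I'll go over to it.

Request:
apply_moves:
  moves: [-4, 30, 0, 0.115, 45, -8, 34, 0, 0.115, 45, -8, 34, 0, 0.115, 45, -8, 34, 0, 0.115, 45, -8, 34, 0, 0.115, 45, -8, 34, 0, 0.115, 45, -8, 34, 0, 0.115, 45, -8, 34, -10, 0.115, 45, -8, 34, -15, 0.115, 45, -8, 34, -15, 0.115, 45]

```text
clock: 9.47
eef_pos: [0.6075, 0.1393, 0.3219]
tool_rot: [0.001, 0.245, 0.969, 0.001]
ft_force: [0.7, 0.3, -0.4]
finger_gap: 0.51
grip_force: 0.0
```

Request:
apply_moves:
  moves: [-8, 34, -20, 0.115, 45, -8, 34, -20, 0.119, 45, 0, 0, -20, 0, 45, 0, 0, 0, 0, 45, 0, 0, 0, 0, 45, 0, 0, 0, 0, 45, 0, 0, 0, 0, 45, 0, 0, 0, 0, 45, 0, 0, 0, 0, 45, 0, 0, 0, 0, 45]

```text
clock: 10.3
eef_pos: [0.5922, 0.2053, 0.2616]
tool_rot: [0.0, 0.134, 0.991, 0.0]
ft_force: [-0.2, -0.6, -0.1]
finger_gap: 0.509
grip_force: 0.0
```

Run:
```python
from h import *
s=ctrl.read_state(); im=ctrl.snapshot("wrist"); print(s["clock"],s["eef_pos"],s["tool_rot"],s["ft_force"])
np.save("pics/w3s.npy",s,allow_pickle=True)
cv2.imwrite("pics/w3.png",cv2.resize(im[100:270,150:362],None,fx=3.5,fy=3.5,interpolation=cv2.INTER_CUBIC))
zx=np.array([-.5*np.cos(-.2568),-.5*np.sin(-.2568),.866])
b=np.array([.6394,.194,.0506]); 
xx=np.array([.866*np.cos(-.2568),.866*np.sin(-.2568),.5]); yy=np.array([.254,.967,0])
q=proj("wrist",[b+.115*zx+sx*xx+sy*yy for sx in(-.015,.015) for sy in(-.007,.007)],s); print((q-[150,100])*3.5)
```

```text
10.3 [0.59219248 0.20530529 0.26156515] [4.37171760e-04 1.33508547e-01 9.91047529e-01 2.69293311e-04] [-0.15952235 -0.62329458 -0.06398204]
[[349.55090714 218.8636182 ]
 [396.40336747 218.34287097]
 [349.90531051 316.27758331]
 [398.0562322  315.75103467]]
```

View pics/w3.png

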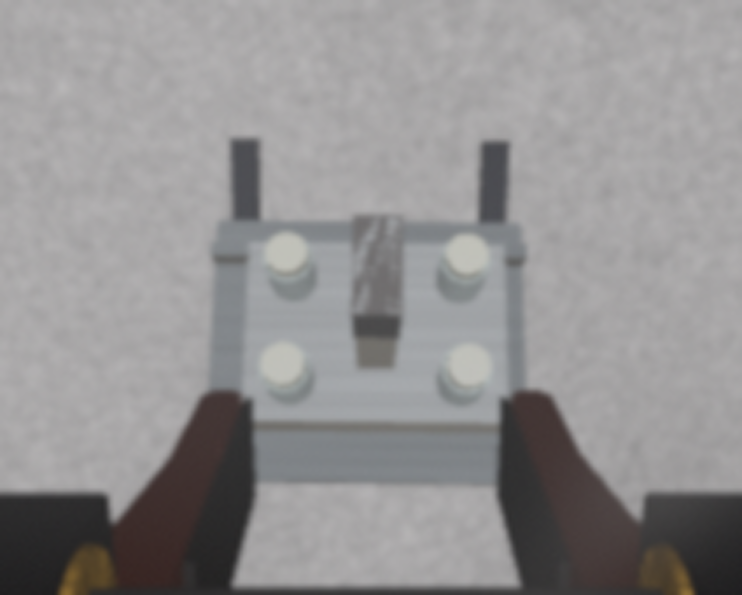

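The blade's top spans (353–403, 215–316), centred between the fingers (centre ~374), so it needs about +1 mm in y. I'll descend and grip lightly.

Request:
apply_moves:
  moves: [-1, 2, -20, 0, 45, 0, 0, -22, 0, 45, 0, 0, -22, 0, 45, 0, 0, -20, 0, 40, 0, 0, -20, 0, 40, 0, 0, -16, 0, 40, 0, 0, -12, 0, 40, 0, 0, -7.5, 0, 40, 0, 0, -4, 0, 40, 0, 0, 0, 0, 36]
  squeeze: 10

```text
clock: 11.18
eef_pos: [0.5907, 0.2077, 0.117]
tool_rot: [-0.0, 0.133, 0.991, -0.0]
ft_force: [0.3, -0.3, -0.8]
finger_gap: 0.421
grip_force: 0.0
```

Request:
apply_moves:
  moves: [0, 0, 0, 0, 24, 0, 0, 0, 0, 18, 0, 0, 0, 0, 15, 0, 0, 0, 0, 12, 0, 0, 0, 0, 6, 0, 0, 0, 0, 6, 0, 0, 0, 0, 6, 0, 0, 0, 0, 6, 0, 0, 0, 0, 6, 0, 0, 0, 0, 6]

```text
clock: 12.02
eef_pos: [0.5911, 0.2072, 0.1179]
tool_rot: [0.0, 0.133, 0.991, -0.0]
ft_force: [-2.3, -2.6, 5.0]
finger_gap: 0.161
grip_force: 10.0
```

Request:
apply_moves:
  moves: [0, 0, 2, 0, 6, 0, 0, 4, 0, 6, 0, 0, 6, 0, 6, 0, 0, 8, 0, 6, 0, 0, 8, 0, 6, 0, 0, 8, 0, 6, 0, 0, 8, 0, 6, 0, 0, 8, 0, 6, 0, 0, 4, 0, 6, 0, 0, 4, 0, 6]

```text
clock: 12.85
eef_pos: [0.5909, 0.2078, 0.1782]
tool_rot: [0.0, 0.133, 0.991, 0.0]
ft_force: [-0.6, -0.2, -3.6]
finger_gap: 0.157
grip_force: 10.0
```

Run:
```python
from h import *
s=ctrl.read_state(); im=ctrl.snapshot("wrist"); im2=ctrl.snapshot("scene"); print(s["clock"],s["eef_pos"],s["tool_rot"],s["ft_force"],s["wrist_torque"])
a=cv2.resize(im[60:270,150:362],None,fx=1.9,fy=1.9,interpolation=cv2.INTER_CUBIC)
b=cv2.resize(im2[190:300,255:365],(a.shape[0],a.shape[0]),interpolation=cv2.INTER_CUBIC)
cv2.imwrite("pics/w4.png",np.hstack([a,b[:, :395]]))
```

```text
12.85 [0.59092072 0.20783838 0.17817633] [2.70282836e-04 1.33021027e-01 9.91113149e-01 2.44290847e-04] [-0.64766627 -0.16953068 -3.60611341] [ 0.04350226  0.1622368  -0.02958387]
```

View pics/w4.png

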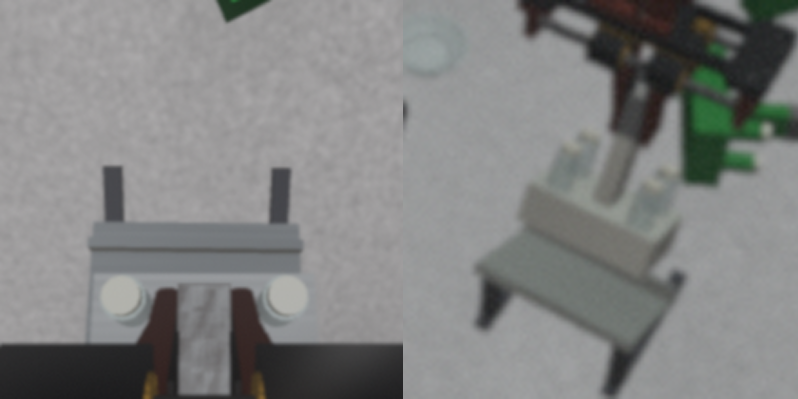

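The carrier hangs in the fingers, still tilted: front vial tops at crop (122,297) and (287,297), and the blade is between the pads. I'll track the tilt in code from the vial tops and loosen the grip so gravity swings it upright.

```bash
cat > tilt.py <<'E'
from h import *
from scipy.optimize import least_squares
def tilt(verbose=True):
    s=ctrl.read_state(); im=ctrl.snapshot("wrist")
    g=im.min(axis=2)[100:240,180:336]; m=(g>170).astype(np.uint8)
    n,_,st,ce=cv2.connectedComponentsWithStats(m)
    B=[(ce[i]+[180,100],st[i,4]) for i in range(1,n) if 40<st[i,4]<700]
    w,x,y,z=s["tool_rot"]; T=R.from_quat([x,y,z,w]).as_matrix(); ty=T[:,1]*np.sign(T[1,1]); fx=np.cross(ty,[0,0,1.])
    G=s["eef_pos"]+[0,0,.019]
    def pts(a,h):
        zx=-np.sin(a)*fx+np.cos(a)*np.array([0,0,1]); xx=np.cos(a)*fx+np.sin(a)*np.array([0,0,1])
        return [G-.0203*xx+sy*.0315*ty+(.064-h)*zx for sy in(-1,1)]
    print("clock",s["clock"],"tcp",s["eef_pos"].round(4),"F",s["ft_force"].round(1),"M",s["wrist_torque"].round(3),"gap mm",round(s["finger_gap"]*87.8,1))
    print([(b[0].round(1).tolist(),int(b[1])) for b in B])
    B=sorted(B,key=lambda b:-b[1])[:2]
    if len(B)==2:
        o=np.array(sorted([b[0].tolist() for b in B]))
        for h in (.095,.100,.105):
            r=least_squares(lambda p:(proj("wrist",pts(p[0],h),s)-o).ravel(),[.3]); print("h",h,"tilt deg",np.degrees(r.x[0]).round(1),"res",r.fun.round(1))
if __name__=="__main__": tilt()
E
python3 tilt.py
```

```text
clock 12.95 tcp [0.5911 0.2079 0.1781] F [-0.8 -1.1 -4.3] M [0.083 0.112 0.028] gap mm 13.4
[([212.6, 214.7], 255), ([301.4, 214.7], 265)]
h 0.095 tilt deg 29.2 res [-2.  -0.  -1.3  0.1]
h 0.1 tilt deg 28.1 res [-0.9 -0.1 -2.4 -0. ]
h 0.105 tilt deg 27.2 res [ 0.2 -0.1 -3.3 -0. ]
```

Request:
apply_moves:
  moves: [0, 0, 0, 0, 6, 0, 0, 0, 0, 6, 0, 0, 0, 0, 6, 0, 0, 0, 0, 6, 0, 0, 0, 0, 6, 0, 0, 0, 0, 6, 0, 0, 0, 0, 6, 0, 0, 0, 0, 6, 0, 0, 0, 0, 6, 0, 0, 0, 0, 6]
  squeeze: 6

```text
clock: 13.83
eef_pos: [0.5908, 0.2077, 0.1774]
tool_rot: [0.0, 0.133, 0.991, 0.0]
ft_force: [0.8, -0.1, -3.4]
finger_gap: 0.163
grip_force: 6.0
```

```bash
python3 tilt.py
```

```text
clock 13.8333 tcp [0.5908 0.2077 0.1774] F [ 0.8 -0.1 -3.4] M [-0.011 -0.004  0.008] gap mm 14.3
[([211.5, 194.6], 309), ([302.4, 194.6], 315)]
h 0.095 tilt deg 2.9 res [-3.2  0.3 -0.2  0.3]
h 0.1 tilt deg 4.8 res [-1.7  0.  -1.6 -0. ]
h 0.105 tilt deg 6.3 res [-0.3 -0.1 -2.9 -0.2]
```

The carrier swung down to about 5° from upright and its grip height is unchanged. I'll firm the grip, lift, and carry it over to the chamber.

Request:
apply_moves:
  moves: [0, 0, 8, 0, 6, 0, 0, 14, 0, 6, 0, -5, 14, 0, 6, -1, -12, 12, 0.01, 6, -2, -20, 8, 0.02, 6, -2, -25, 4, 0.02, 6, -2, -28, 0, 0.02, 6, -2, -28, 0, 0.02, 6, -2, -28, 0, 0.02, 6, -2, -28, 0, 0.02, 6]
  squeeze: 10

```text
clock: 14.72
eef_pos: [0.5774, 0.0314, 0.2382]
tool_rot: [0.0, 0.068, 0.998, -0.0]
ft_force: [0.6, -1.6, -4.1]
finger_gap: 0.159
grip_force: 10.0
```

Request:
apply_moves:
  moves: [-2, -28, 0, 0.02, 6, -2, -28, 0, 0.02, 6, -2, -28, 0, 0.02, 6, -2, -28, 0, 0.018, 6, -2, -28, 0, 0, 6, -2, -25, 0, 0, 6, -2, -20, 0, 0, 6, -2, -15, 0, 0, 6, -2, -12, 0, 0, 6, 0, -8, 0, 0, 6]

```text
clock: 15.55
eef_pos: [0.5588, -0.1885, 0.238]
tool_rot: [0.0, 0.03, 1.0, -0.0]
ft_force: [0.6, 0.8, -3.6]
finger_gap: 0.158
grip_force: 10.0
```

Request:
apply_moves:
  moves: [0, -3, 0, 0, 6, 0, 0, 0, 0, 6, 0, 0, 0, 0, 6, 0, 0, 0, 0, 6, 0, 0, 0, 0, 6, 0, 0, 0, 0, 6, 0, 0, 0, 0, 6, 0, 0, 0, 0, 6, 0, 0, 0, 0, 6, 0, 0, 0, 0, 6]
  squeeze: 6

```text
clock: 16.38
eef_pos: [0.5598, -0.1892, 0.2374]
tool_rot: [-0.0, 0.029, 1.0, 0.0]
ft_force: [0.7, 1.1, -3.4]
finger_gap: 0.159
grip_force: 6.0
```

```bash
python3 tilt.py
python3 - <<'E'
from h import *
s=ctrl.read_state(); im=ctrl.snapshot("wrist"); print(s["tool_rot"])
h=np.load("heater.npy"); c,n=np.cos(h[2]),np.sin(h[2])
# predicted inner chamber rim & outer corners
M=np.array([(-50,65,90),(-50,-65,90),(50,-65,90),(50,65,90)])/1000
P=np.c_[h[0]+c*M[:,0]-n*M[:,1],h[1]+n*M[:,0]+c*M[:,1],M[:,2]]
q=proj("wrist",P,s); print(q.round(1).tolist())
im=im.copy()
cv2.polylines(im,[np.round(q*16).astype(int)],True,(0,0,255),1,cv2.LINE_AA,4)
t=ctrl.snapshot("scene"); 
a=cv2.resize(im[20:270,100:412],None,fx=1.6,fy=1.6,interpolation=cv2.INTER_CUBIC); b=cv2.resize(t[110:260,110:235],(int(125*400/150),400),interpolation=cv2.INTER_CUBIC)
cv2.imwrite("pics/w5.png",np.hstack([a,b])[:,:800]); print(a.shape,b.shape)
E
```

```text
clock 16.3833 tcp [ 0.5598 -0.1892  0.2374] F [ 0.7  1.1 -3.4] M [ 0.014  0.084 -0.014] gap mm 13.9
[([211.6, 194.6], 351), ([302.6, 194.7], 361)]
h 0.095 tilt deg 3.4 res [-3.3  0.3 -0.6  0.2]
h 0.1 tilt deg 5.3 res [-1.8  0.1 -2.  -0.1]
h 0.105 tilt deg 6.7 res [-0.4 -0.1 -3.2 -0.2]
[-2.39553808e-05  2.93755462e-02  9.99568445e-01  1.17096421e-05]
[[315.9, 135.4], [199.8, 133.0], [202.7, 216.7], [309.6, 218.7]]
(400, 499, 3) (400, 333, 3)
```

View pics/w5.png

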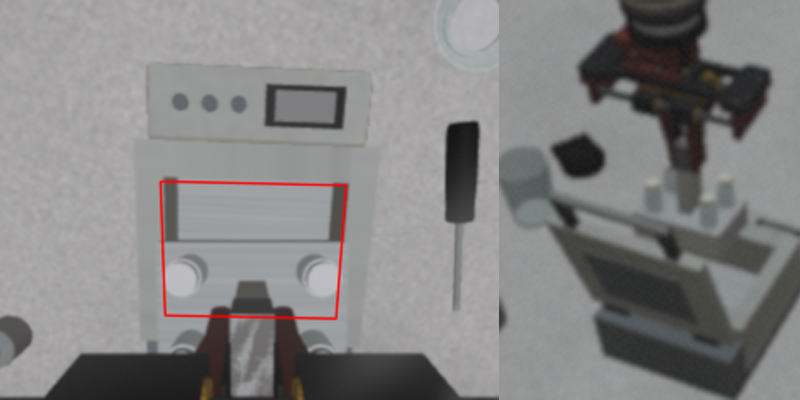

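The red predicted rim matches the visible opening at (162–348, 181–318), with the carrier centred above it. The lid stands open in the scene crop. I'll lower it straight in, with a small x and turn trim.

Request:
apply_moves:
  moves: [-2, 0, -4, -0.02, 6, -1, 0, -8, 0, 6, 0, 0, -12, 0, 6, 0, 0, -14, 0, 6, 0, 0, -14, 0, 6, 0, 0, -14, 0, 6, 0, 0, -14, 0, 6, 0, 0, -12, 0, 6, 0, 0, -8, 0, 6, 0, 0, -4, 0, 6]
  squeeze: 7

```text
clock: 17.37
eef_pos: [0.5559, -0.189, 0.1315]
tool_rot: [-0.001, 0.039, 0.999, 0.0]
ft_force: [0.0, -0.1, -3.4]
finger_gap: 0.163
grip_force: 7.0
```

Request:
apply_moves:
  moves: [0, 0, -3, 0, 6, 0, 0, -3, 0, 6, 0, 0, -3, 0, 6, 0, 0, -2, 0, 6, 0, 0, -2, 0, 6, 0, 0, -2, 0, 6, 0, 0, -1, 0, 6, 0, 0, -1, 0, 6, 0, 0, 0, 0, 6, 0, 0, 0, 0, 6]
  squeeze: 5

```text
clock: 18.2
eef_pos: [0.5582, -0.1894, 0.1173]
tool_rot: [0.001, 0.039, 0.999, -0.0]
ft_force: [1.3, -0.4, 3.1]
finger_gap: 0.156
grip_force: 5.0
```

```bash
python3 tilt.py
```

```text
clock 18.2 tcp [ 0.5582 -0.1894  0.1173] F [ 1.3 -0.4  3.1] M [ 0.182 -0.535 -0.027] gap mm 13.7
[([211.4, 194.0], 361), ([302.8, 194.0], 372)]
h 0.095 tilt deg 2.4 res [-3.2  0.3 -0.6  0.2]
h 0.1 tilt deg 4.4 res [-1.7  0.  -2.  -0. ]
h 0.105 tilt deg 6.0 res [-0.3 -0.1 -3.3 -0.2]
```

Request:
apply_moves:
  moves: [0, 0, -1, 0, 6, 0, 0, -1, 0, 6, 0, 0, -1, 0, 6, 0, 0, 0, 0, 6, 0, 0, -1, 0, 6, 0, 0, 0, 0, 6, 0, 0, 0, 0, 6, 0, 0, 0, 0, 6, 0, 0, 0, 0, 6, 0, 0, 0, 0, 6]
  squeeze: 4

```text
clock: 19.08
eef_pos: [0.5583, -0.1894, 0.1134]
tool_rot: [0.002, 0.039, 0.999, -0.0]
ft_force: [2.5, -0.2, 5.6]
finger_gap: 0.16
grip_force: 4.0
```

```bash
python3 tilt.py
```

```text
clock 19.0833 tcp [ 0.5583 -0.1894  0.1134] F [ 2.5 -0.2  5.6] M [ 0.234 -0.584  0.013] gap mm 14.1
[([210.9, 198.3], 367), ([303.5, 198.4], 373)]
h 0.095 tilt deg 8.5 res [-2.   0.1 -1.9 -0. ]
h 0.1 tilt deg 9.7 res [-0.6 -0.1 -3.2 -0.2]
h 0.105 tilt deg 10.6 res [ 0.7 -0.2 -4.4 -0.3]
```

Run:
```python
from h import *
from scipy.optimize import least_squares
s=ctrl.read_state(); im=ctrl.snapshot("wrist"); g=im.astype(float).mean(axis=2)
p=g[120:200,235:278].mean(axis=1); d=np.diff(p); print(dict(zip(range(120,200),p.round(0).astype(int).tolist())))
w,x,y,z=s["tool_rot"]; T=R.from_quat([x,y,z,w]).as_matrix(); ty=T[:,1]; fx=np.cross(ty,[0,0,1.]); G=s["eef_pos"]+[0,0,.019]; up=np.array([0,0,1.])
for h in(.092,.095,.1):
  for a in np.radians([0,3,6,9]):
    zx=-np.sin(a)*fx+np.cos(a)*up; xx=np.cos(a)*fx+np.sin(a)*up
    q=proj("wrist",[G-.035*xx+(.03-h)*zx,G-.0203*xx-.0315*ty+(.064-h)*zx,G-.0203*xx+.0315*ty+(.064-h)*zx],s)
    print(h,np.degrees(a).round(),"edge",q[0,1].round(1),"vial",q[1].round(1),q[2].round(1))
```

```text
{120: 155, 121: 155, 122: 155, 123: 155, 124: 155, 125: 155, 126: 155, 127: 155, 128: 155, 129: 155, 130: 155, 131: 155, 132: 155, 133: 155, 134: 155, 135: 155, 136: 155, 137: 155, 138: 155, 139: 155, 140: 155, 141: 155, 142: 155, 143: 155, 144: 155, 145: 156, 146: 158, 147: 163, 148: 165, 149: 163, 150: 163, 151: 165, 152: 166, 153: 165, 154: 165, 155: 166, 156: 166, 157: 166, 158: 163, 159: 160, 160: 159, 161: 161, 162: 162, 163: 164, 164: 164, 165: 163, 166: 161, 167: 160, 168: 152, 169: 121, 170: 97, 171: 103, 172: 135, 173: 158, 174: 165, 175: 164, 176: 161, 177: 159, 178: 159, 179: 161, 180: 163, 181: 164, 182: 164, 183: 163, 184: 161, 185: 160, 186: 160, 187: 161, 188: 163, 189: 164, 190: 164, 191: 163, 192: 162, 193: 162, 194: 163, 195: 163, 196: 152, 197: 141, 198: 135, 199: 132}
0.092 0.0 edge 162.6 vial [207.1 194. ] [303.2 194. ]
0.092 3.0 edge 166.4 vial [207.5 195.7] [302.9 195.7]
0.092 6.0 edge 170.3 vial [207.8 197.5] [302.5 197.5]
0.092 9.0 edge 174.2 vial [208.2 199.4] [302.2 199.4]
0.095 0.0 edge 161.9 vial [207.9 192.7] [302.5 192.7]
0.095 3.0 edge 165.9 vial [208.3 194.6] [302.1 194.6]
0.095 6.0 edge 169.9 vial [208.6 196.6] [301.8 196.6]
0.095 9.0 edge 174.0 vial [209.  198.7] [301.5 198.7]
0.1 0.0 edge 160.8 vial [209.2 190.6] [301.3 190.6]
0.1 3.0 edge 165.0 vial [209.5 192.9] [300.9 192.9]
0.1 6.0 edge 169.3 vial [209.9 195.2] [300.6 195.2]
0.1 9.0 edge 173.6 vial [210.2 197.6] [300.3 197.6]
```

Request:
apply_moves:
  moves: [0, 0, 0, 0, 14, 0, 0, 0, 0, 14.5, 0, 0, 0, 0, 15, 0, 0, 0, 0, 16, 0, 0, 0, 0, 18, 0, 0, 0, 0, 22, 0, 0, 0, 0, 28, 0, 0, 0, 0, 34, 0, 0, 0, 0, 38, 0, 0, 0, 0, 38]
  squeeze: 3

```text
clock: 20.02
eef_pos: [0.5568, -0.1892, 0.1123]
tool_rot: [-0.0, 0.039, 0.999, 0.0]
ft_force: [0.7, 0.6, -0.2]
finger_gap: 0.431
grip_force: 0.0
```

Request:
apply_moves:
  moves: [0, 0, 0, 0, 38, 0, 0, 3, 0, 38, 0, 0, 6, 0, 38, 0, 0, 12, 0, 38, 0, 0, 15, 0, 38, 0, 0, 18, 0, 38, 0, 0, 20, 0, 38, 0, 0, 20, 0, 38, 0, 0, 15, 0, 38, 0, 0, 0, 0, 38]

```text
clock: 20.85
eef_pos: [0.5588, -0.1901, 0.2259]
tool_rot: [0.003, 0.04, 0.999, -0.0]
ft_force: [0.2, -0.4, -0.3]
finger_gap: 0.431
grip_force: 0.0
```

Run:
```python
from h import *
s=ctrl.read_state(); im=ctrl.snapshot("wrist"); print(s["eef_pos"],s["ft_force"],s["finger_gap"])
im=ctrl.snapshot("wrist"); s=ctrl.read_state()
m=(im.min(axis=2)[80:300,170:346]>165).astype(np.uint8)
n,_,st,ce=cv2.connectedComponentsWithStats(m); h=np.load("heater.npy")
c,k=np.cos(h[2]),np.sin(h[2])
for i in range(1,n):
    if 30<st[i,4]<900:
        P=hit("wrist",ce[i]+[170,80],.094,s)[0]; d=P[:2]-h[:2]; print(ce[i]+[170,80],st[i,4],"heater-frame vial mm",(1000*np.array([c*d[0]+k*d[1],-k*d[0]+c*d[1]])).round(1))
cv2.imwrite("pics/fin_w.png",im); np.save("pics/fin.npy",im)
sc=ctrl.snapshot("scene"); cv2.imwrite("pics/fin_s.png",sc)
# lid open check: handle bar ends as at 1.8 rad
```

```text
[ 0.55881324 -0.19013072  0.22594668] [ 0.20157497 -0.39564174 -0.26118355] 0.4313957256447414
[259.61581921 140.08135593] 885 heater-frame vial mm [-47.6   2.3]
[267.81153846 148.44230769] 260 heater-frame vial mm [-38.8  11.1]
[232.24295775 188.04225352] 284 heater-frame vial mm [  5.  -27.9]
[244.39130435 199.63043478] 46 heater-frame vial mm [ 18.5 -14.6]
[230.63870968 207.56129032] 155 heater-frame vial mm [ 27.9 -30.2]
[283.87116564 207.39263804] 163 heater-frame vial mm [27.7 30. ]
```

Request:
apply_moves:
  moves: [0, 0, 10, 0, 38, 0, 0, 10, 0, 38, 0, 0, 15, 0, 38, 0, 0, 15, 0, 38, 0, 0, 15, 0, 38, 0, 0, 10, 0, 38, 0, 0, 5, 0, 38, 0, 0, 0, 0, 38, 0, 0, 0, 0, 38, 0, 0, 0, 0, 38]

```text
clock: 21.83
eef_pos: [0.5563, -0.189, 0.3004]
tool_rot: [-0.001, 0.039, 0.999, 0.0]
ft_force: [1.2, 0.3, 0.0]
finger_gap: 0.43
grip_force: 0.0
```

Run:
```python
from h import *
s=ctrl.read_state(); im=ctrl.snapshot("wrist"); print(s["eef_pos"],s["clock"])
h=np.load("heater.npy"); c,k=np.cos(h[2]),np.sin(h[2])
def W(M): M=np.array(M)/1000; return np.c_[h[0]+c*M[:,0]-k*M[:,1],h[1]+k*M[:,0]+c*M[:,1],M[:,2]]
print("expected centred vials",proj("wrist",W([(x,y,94) for x in(-20.3,20.3) for y in(-31.5,31.5)]),s).round(1).tolist())
print("rim",proj("wrist",W([(x,y,90) for x in(-50,50) for y in(-65,65)]),s).round(1).tolist(), "blade top",proj("wrist",W([(0,0,145),(0,0,60)]),s).round(1).tolist())
for th in(170,180,190,200):
    m=(im.min(axis=2)>th).astype(np.uint8); n,_,st,ce=cv2.connectedComponentsWithStats(m)
    print(th,[(ce[i].round(1).tolist(),int(st[i,4]),st[i,2:4].tolist()) for i in range(1,n) if 40<st[i,4]<600 and 190<ce[i][0]<330 and 120<ce[i][1]<260])
# ascii map of the chamber
g=im.min(axis=2)[150:222:2,206:310:2]
for r in g: print(''.join(" .:-=+*#%@"[min(9,int(v)//24)] for v in r))
```

```text
[ 0.55632287 -0.18904848  0.30044549] 21.8333
expected centred vials [[234.0, 155.9], [280.2, 155.9], [234.6, 184.7], [279.6, 184.7]]
rim [[208.9, 133.5], [305.3, 133.6], [212.1, 203.9], [302.1, 203.9]] blade top [[257.1, 179.1], [257.1, 166.0]]
170 [([233.5, 164.0], 108, [12, 11]), ([280.5, 164.0], 109, [13, 11]), ([328.8, 164.2], 49, [14, 8]), ([234.3, 191.6], 81, [12, 10]), ([279.7, 191.6], 82, [12, 10])]
180 [([233.6, 164.0], 81, [11, 9]), ([280.4, 164.0], 83, [11, 9]), ([234.3, 191.6], 63, [10, 8]), ([279.6, 191.6], 63, [10, 8])]
190 [([233.6, 163.7], 57, [9, 8]), ([280.3, 164.1], 61, [9, 9]), ([279.7, 191.8], 42, [8, 7])]
200 []
***=--*****************************************---+*
***=--*****************************************---+*
***=--********++********************++********+---+*
***=--*******+++++****************+++++*******+---+*
***=--***********+****************+***********+---**
***=--+*****####*+****************+*#%###*****+---**
***=--+****#%%%%#******************#%%%%#*****+---**
***=--+****#%%%%#*******====*******%%%%%#*****+--=**
***=--+****##%%%##*****+====+****
[... 750 characters left out ...]
*=------***
***+------===*#*+======+==++=======+##*===------=***
***+----------==-------===*+=-------==----------=***
***+-------------------======-------------------=***
****+++++++++++++++=====+========================***
*********************************************+******
****************************************************
****************************************************
********************************************+++*****
***+=-::-+********************************+-:::=+***
***=:::::--+****************************+--:::::-***
**+::::..::+****************************+::..::::+**
++-:::::..:=+++++++++++++++++***********+:...::::=**
==::..::...:-==========================-:....:.:::==
```

Run:
```python
from h import *
from scipy.optimize import least_squares
s=ctrl.read_state(); o=np.array([(233.5,164),(280.5,164),(234.3,191.6),(279.7,191.6)])
h=np.load("heater.npy"); c,k=np.cos(h[2]),np.sin(h[2])
def pts(x,y,z,a,yaw=0):
    M=np.array([(vx*np.cos(a)-64*np.sin(a)+x, vy+y, 64*np.cos(a)+vx*np.sin(a)+z) for vx in(-20.3,20.3) for vy in(-31.5,31.5)])/1000
    return np.c_[h[0]+c*M[:,0]-k*M[:,1],h[1]+k*M[:,0]+c*M[:,1],M[:,2]]
r=least_squares(lambda p:(proj("wrist",pts(p[0],p[1],p[2],p[3]/57.3),s)-o).ravel(),[0,0,30,0]); print("x y z tilt free",r.x.round(1),r.fun.round(2))
for a in(-6,-3,0,3,6):
    z=30+35*abs(np.sin(a/57.3)); r=least_squares(lambda p:(proj("wrist",pts(p[0],p[1],z,a/57.3),s)-o).ravel(),[0,0]); print(a,r.x.round(1),"cost",r.cost.round(2),r.fun.round(1))
# lid: compare handle-bar predicted at 1.8 in the scene pic
im=ctrl.snapshot("scene")
for th in(1.6,1.7,1.8):
    ph=th+.0341; M=np.array([(85-205.1*np.cos(ph),y,91.5+205.1*np.sin(ph)) for y in(-50,50)])/1000
    print(th,proj("scene",np.c_[h[0]+c*M[:,0]-k*M[:,1],h[1]+k*M[:,0]+c*M[:,1],M[:,2]]).round(1).tolist())
ref=im.mean(axis=2)
q=ref[180:206:1,128:184:1]
for row in q: print(''.join(" .:-=+*#%@"[min(9,int(v)//20)] for v in row))
```

```text
x y z tilt free [-0.5 -0.1 38.1 -8.5] [-0.08 -0.03  0.09 -0.02  0.12  0.02 -0.13  0.03]
-6 [ 3.2 -0.1] cost 0.18 [ 0.2 -0.1 -0.2 -0.1  0.3  0.1 -0.3  0.1]
-3 [ 6.9 -0.1] cost 0.43 [ 0.4 -0.3 -0.4 -0.3  0.4  0.3 -0.4  0.3]
0 [10.6 -0.1] cost 0.8 [ 0.6 -0.4 -0.6 -0.4  0.4  0.4 -0.4  0.4]
3 [13.5 -0.1] cost 1.1 [ 0.5 -0.6 -0.5 -0.6  0.2  0.6 -0.2  0.6]
6 [16.4 -0.1] cost 1.51 [ 0.5 -0.8 -0.5 -0.8  0.1  0.8 -0.1  0.8]
1.6 [[142.1, 172.4], [177.3, 182.5]]
1.7 [[137.8, 178.1], [173.3, 188.5]]
1.8 [[133.7, 184.5], [169.4, 195.2]]
=+*#####################################################
=++**###################################################
=++*****################################################
==++++******############################################
====+++++*****##########################################
+=---===+++++*****######################################
+=-::---===+++++*****##########################**#*#####
*+=:::::--====+++++******#####################*******#**
*++-:..::-=++====++++++****###################*****#****
**+=:...::=+**++=====++++*****##############********#***
*
[... 210 characters left out ...]
*******+=--===++
+==+++=-::-=******########****++=====++++++**++=-----==+
+=-====----+*********#########***++=====+++++==------===
*+-----=--=++*********###########***++========-------===
#*=--------=+++***********#########***++=--=--:-----====
#*+=---------==+++***********#######****+-::::::----====
##*=-----------===+++***********####****+=::::::---=====
##*+=--------------==+++*****************=:....:-======-
###*+=----------------===+++*************+-:...:-==-----
####*+-------------------===++************=-:..:-==-::::
####*+=---------------------===++*********+=:...:---::::
#####*+------------------------===++*******+-:..::----::
#####*+=------:-------------------===+++***+=:...:=++=--
```

Run:
```python
from h import *
s=ctrl.read_state(); im=ctrl.snapshot("wrist").mean(axis=2)
h=np.load("heater.npy"); c,k=np.cos(h[2]),np.sin(h[2])
for a,x in((-8.5,0),(-4,5.6),(0,10.6),(4,14.5),(8,18.4)):
    t=a/57.3; z=30+35*abs(np.sin(t)); P=[(-35,30),(35,30),(-15,30),(-15,115),(15,115)]
    M=np.array([(u*np.cos(t)-v*np.sin(t)+x,0,v*np.cos(t)+u*np.sin(t)+z) for u,v in P])/1000
    q=proj("wrist",np.c_[h[0]+c*M[:,0]-k*M[:,1],h[1]+k*M[:,0]+c*M[:,1],M[:,2]],s); print(a,dict(zip(["blk front","blk rear","blade base","blade top front","blade top rear"],q[:,1].round(1).tolist())))
print("col 253-260",im[130:215,253:261].mean(axis=1).astype(int).tolist())
print("col 264-272",im[130:215,264:272].mean(axis=1).astype(int).tolist())
```

```text
-8.5 {'blk front': 146.6, 'blk rear': 190.9, 'blade base': 159.9, 'blade top front': 182.1, 'blade top rear': 204.7}
-4 {'blk front': 148.2, 'blk rear': 193.1, 'blade base': 161.6, 'blade top front': 178.6, 'blade top rear': 202.0}
0 {'blk front': 149.7, 'blk rear': 195.0, 'blade base': 163.1, 'blade top front': 175.5, 'blade top rear': 199.4}
4 {'blk front': 151.0, 'blk rear': 197.0, 'blade base': 164.5, 'blade top front': 172.4, 'blade top rear': 197.0}
8 {'blk front': 152.4, 'blk rear': 198.9, 'blade base': 165.9, 'blade top front': 169.2, 'blade top rear': 194.3}
col 253-260 [157, 158, 161, 164, 165, 166, 166, 167, 168, 168, 168, 165, 163, 164, 165, 165, 158, 139, 115, 118, 151, 165, 164, 163, 165, 166, 165, 164, 164, 166, 166, 165, 160, 136, 112, 103, 102, 102, 101, 98, 85, 74, 70, 70, 77, 96, 110, 114, 115, 117, 121, 125, 124, 120, 117, 116, 117, 119, 123, 124, 122, 118, 115, 114, 113, 113, 114, 117, 120, 116, 102, 99, 118, 143, 154, 156, 156, 155, 155, 155, 155, 155, 155, 155, 155]
col 264-272 [156, 157, 160, 164, 165, 166, 166, 167, 167, 168, 168, 166, 164, 164, 166, 166, 160, 139, 115, 118, 150, 165, 164, 163, 165, 167, 166, 164, 165, 166, 166, 165, 167, 170, 169, 167, 166, 165, 164, 164, 163, 164, 165, 168, 168, 167, 164, 165, 167, 168, 167, 166, 166, 166, 166, 168, 169, 168, 166, 164, 163, 164, 165, 166, 160, 132, 104, 94, 93, 92, 92, 95, 113, 139, 152, 154, 154, 154, 154, 154, 153, 153, 153, 153, 153]
```

The edges match a flat carrier (tilt ~0°) about 11 mm behind the chamber's centre, within the 30 mm limit. The handle bar in the scene picture fits a lid angle of about 1.8 rad, and the robot is clear of everything, so I'll hand in.

```bash
python3 -c "
from station import ctrl
print(ctrl.hand_in())"
```

```text
the job is handed in; nothing more can be done
None
```

I handed the job in at about 22 s; the verdict was not shown. By my last camera measurements the lid stands open at about 1.8 rad, and the carrier sits flat in the chamber about 11 mm behind its centre, with the robot clear of both.

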